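Check one needle gap, stand ready over the next

TASK

Take the blade gauge by its grip out of its stand and lower its blade, without forcing it, 15 mm deep into the slot of the injection block (the one with the single round valve head), keeping it there for a second. Then draw it out, lift it over the vial rack, and finish holding it upright about 1 cm above the slot of the wash block (the one with two small cups), lined up so that it could be lowered straight in but never touching that block. Do not let go of the gauge at the end, and leave the vials, bottle, jar and screwdriver where they are.

Things in the scene. Friction and masses are not known exactly. Their poses are not given: they have to be found in the camera images.
- gauge: blade gauge standing upright in the stand, 90 tall (60 g, give or take 40 percent): below, a steel blade 4 thick (x) x 25 wide (y) x 47 long, tip downwards; above it a black grip 16 thick (x) x 30 wide (y), from 45 to 90 above the tip. Origin: centre of the blade's tip (lowest edge); z up along the gauge. Either way round is the same. Pinch the grip across its 16 mm.
- gauge_stand: fixed grey stand 50 (x) x 60 (y) x 40 tall; its slot, open at the top, 5 (x) x 27 (y), has its floor 8 above the table, and the gauge's tip rests on that floor. Origin: centre of its underside. The gauge stands straight in it, with the stand's yaw.
- inject_gap (a point): injection block: fixed, aluminium, 50 (x) x 70 (y) x 50 tall, with one round steel valve head (38 dia, 44 long, along x) on its +x side, below the top. Slot 6 wide (x) x 35 long (y) x 30 deep, closed at the ends, its long edges chamfered to a 12 wide mouth in the top 4 mm. Point: centre of the mouth, level with the block's top, 50 above the table; x across the slot, y along it, z up.
- wash_gap (a point): wash block: like the injection block, but with two open white cups (28 dia, rims 46 high) on its +x side; across the rack from it, left or right. Slot 6 wide (x) x 35 long (y) x 30 deep, closed at the ends, its long edges chamfered to a 12 wide mouth in the top 4 mm. Point: centre of the mouth, level with the block's top, 50 above the table; x across the slot, y along it, z up.
- rack: fixed black vial rack between the two blocks, 260 (x) x 84 (y) x 34 tall with two rows of five round holes; origin at the centre of its underside. Vials stand up to 83 above the table in it.
- vial1: loose glass vial with a blue cap, 23 dia x 75 tall, standing in the rack (its top 83 above the table); origin at the centre of its underside. Leave alone.
- vial2: loose glass vial with a blue cap, 23 dia x 75 tall, standing in the rack (its top 83 above the table); origin at the centre of its underside. Leave alone.
- vial3: loose glass vial with a blue cap, 23 dia x 75 tall, standing in the rack (its top 83 above the table); origin at the centre of its underside. Leave alone.
- vial4: loose glass vial with a blue cap, 23 dia x 75 tall, standing in the rack (its top 83 above the table); origin at the centre of its underside. Leave alone.
- vial5: loose glass vial with a blue cap, 23 dia x 75 tall, standing in the rack (its top 83 above the table); origin at the centre of its underside. Leave alone.
- wash_bottle: loose clear glass bottle with blue cap, 70 dia x 145 tall; origin at the centre of its underside. Leave alone.
- jar: loose brown jar with white cap, 52 dia x 85 tall; origin at the centre of its underside. Leave alone.
- screwdriver: loose screwdriver, 180 long, lying near the robot on its right. Leave alone.

How it is judged:
By the outcome, as a careful person would: the job done as asked, in the order asked, and still so for the second after the job is handed in, while the arm keeps its last pose, push and grip.
It also fails if it takes over 54 s, if anything falls off the work surface, if the arm or the gripper's body presses on something with over 40 N, if the wrist force passes 120 N, or if a joint passes its speed limit or range.

ROBOT

A 6-joint arm with a two-finger parallel gripper is mounted at the origin on the work surface. World frame = base frame: x ahead of the robot, y to its left, z up, the work surface at z = 0. Lengths are in m, angles in rad, forces in N, time in s.
With the tool pointing down it reaches from about 0.3 to 0.775 m from the base axis. Payload 14.6 kg.
Tool frame: the origin (TCP) lies on the centre line of the jaws, within the pads' length; the fingertips stand 19 mm ahead of it and the grasp point (between the pads) is the TCP; y points along the fingers, x is the direction in which the jaws open and shut, and the axes are right-handed (so a half turn about y gives the same grasp; the last joint's range is limited). The gripper opens to 94 mm and grips with 3 to 60 N. Pads are 16 mm wide; open, the fingers measure 119 mm over their backs; the gripper's body (75 mm by 177 mm) begins 78 mm behind the grasp point.
Start: joints at [1.128, 0.3, 1.521, -0, 1.321, -0.067], TCP at [0.202, 0.512, 0.185] pointing down, gripper open.
Joint ranges: [-3.03, 3.03], [-0.79, 2.21], [0.23, 2.52], [-1.04, 4.18], [0, 3.07], [-2.55, 2.55]. Speed limits (rad/s): [2.22, 2.22, 2.57, 3.14, 3.14, 3.14].

INTERFACE

Orientations are given as [roll, pitch, yaw] about the fixed x, y, z axes, in that order (R = Rz(yaw) Ry(pitch) Rx(roll)).
In Python, from station import ctrl, optics gives the robot as it stands.
- The arm moves only by the tool jog_arm, never from a script. Its argument "targets" is a list of rows, each a list of 3 entries, a list of its own where there are three numbers: the finger opening in cm, from 0 to 9.4, then the shift along the tool's x, y, z in cm, then the turn about the tool's y in rad. A call has 1 to 10 rows; each row is the pose to reach, as a shift and turn from the pose commanded when the call began, along the tool's axes at that moment; what a row does not reach only later rows make up. A row lasts 1/10 s, in which the tool goes at most 50 mm and 8.59 degrees, less where a joint would pass 70% of its speed; a pose out of reach is approached as far as the arm can. A call with a gripper value outside its range is refused whole. The fingers move at their own pace and stop on an object; "grip_force" is the grip in N (left out, the last holds). Time passes only in rows, so rows that repeat a pose let the fingers close. It gives the time, the measured TCP pose, the force and the opening at its end, in the units of the state.
- ctrl.get_obs(): the state, without advancing time (a new reading comes with each control period).
- optics.camera(name): name is "side" or "top" or "wrist"; returns a dict with "img" (420x560x3 uint8, red, green, blue), "range_z" (420x560 float32, m along the optical axis (not along the pixel's ray), 0 where there is no reading), "camera_matrix" (3x3 intrinsics, pixels), "world_to_cam" (4x4, takes a point from world to camera coordinates); the wrist camera has in their place "mount" (4x4, takes a point from camera to tool coordinates, whose origin is the TCP and whose axes are the tool frame's). Camera axes: x right, y up, looking along -z (the intrinsics and any distortion apply to the point x, -y, -z); pixel columns grow to the right and rows downward; lengths in m; the calibration is good to about 2 mm. The wrist camera is an equidistant fisheye: a pixel r from the principal point sees the ray r / f radians off the axis. A picture is of the moment at which its call begins: read the wrist's pose just before it.
- ctrl.hand_in(): hands the job in, once; it reports no verdict.
The state is a dict: "time_s": time; "qpos": joint angles; "joint_vel": joint speeds; "tau": joint torques, N m; "ee_pos": TCP position; "eef_rot": TCP orientation; "force": force on the tool from outside, world axes, zero at the start; "moment": the same for the moment, N m; "grip_width": finger opening in m.
Only numpy, scipy, OpenCV 4.12 (cv2) and the standard library are available. Lean on these libraries where they do the work, as an engineer would, in place of code of your own. Each camera call takes 0.05 s, during which the arm holds its last target. There are 200 camera calls.

## Working session

There is one attempt and no reset: what is moved stays moved. The work goes in short steps, Python scripts to look and compute and a tool call to move; the robot and the scene stay as the last step left them, time stands still between calls to the robot, and variables do not carry over. Pictures are saved under pics/ and viewed, about 8 in all and at most 12, crops included, and the job is handed in when it is done.

Besides the shell and the picture viewer there is one more tool, called after ">>>" by a JSON object that holds its "name" and its "arguments", one argument or row to a line. jog_arm: Moves the arm, as the interface text tells. Its arguments: {"type":"object","properties":{"targets":{"type":"array","items":{"type":"array"}},"grip_force":{"type":"number"}},"required":["targets"]}

```bash
mkdir -p pics; ls; python3 - <<'E'
from station import ctrl, optics
import cv2,numpy as np,pickle
o=ctrl.get_obs();print(o)
for n in("top","side"):
    c=optics.camera(n);pickle.dump(c,open(n+'0.pkl','wb'));cv2.imwrite(f'pics/{n}0.png',c['img'][:,:,::-1]);print(n,c['camera_matrix'],c['world_to_cam'],{k:v for k,v in c.items() if k not in('img','range_z','camera_matrix','world_to_cam')})
E
```

```text
pics
{'time_s': 0.0, 'qpos': array([ 1.12843101e+00,  3.00451753e-01,  1.52160751e+00,  7.47126846e-07,
        1.32070709e+00, -6.65735648e-02]), 'joint_vel': array([ 2.22217876e-05,  2.12927270e-04,  6.02472161e-04,  9.43664474e-04,
       -8.43452535e-04, -4.67256529e-04]), 'tau': array([-3.29980794e-04, -5.31811166e+01, -3.52729332e+01,  7.07349926e-02,
        2.45210849e-02, -1.16248375e-04]), 'ee_pos': array([0.20171533, 0.51135215, 0.18428578]), 'eef_rot': array([-1.57071753e+00,  1.17104552e-03,  1.19500443e+00]), 'force': array([-0.23390982, -0.42081644, -0.98159704]), 'moment': array([-0.03282755, -0.01522042,  0.0098987 ]), 'grip_width': 0.0942660166871629}
top [[416.31496437   0.         275.21509871]
 [  0.         416.31496437 212.80119457]
 [  0.           0.           1.        ]] [[ 0.01709632 -0.99966918  0.01921559 -0.00471683]
 [ 0.98654965  0.01999042  0.16223491 -0.49750136]
 [-0.16256537  0.01618352  0.98656505 -0.88001461]
 [ 0.          0.          0.          1.        ]] {}
side [[426.87421219   0.         279.01538179]
 [  0.         426.87421219 204.98520075]
 [  0.           0.           1.        ]] [[ 0.99561116 -0.09319748  0.00852362 -0.51304814]
 [ 0.04305381  0.53698791  0.84249057 -0.09017573]
 [-0.08309508 -0.83842603  0.53864366 -0.82567016]
 [ 0.          0.          0.          1.        ]] {}
```

View pics/top0.png

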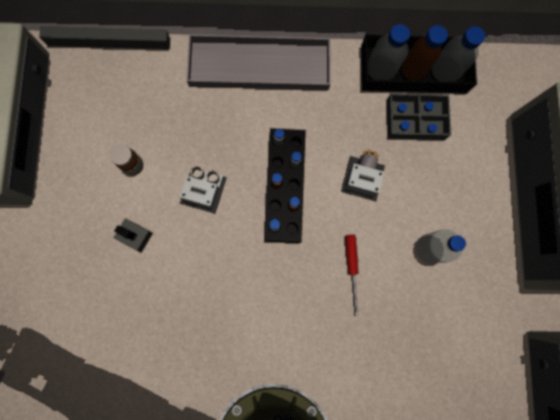

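View pics/side0.png

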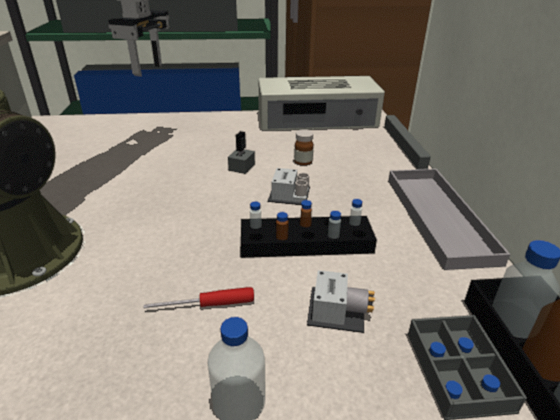

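Top view: gauge and stand at about (132,234), wash block (two cups) at (202,190), injection block (valve head) at (366,178), rack at (286,186). In the side view the gauge is at (241,150), wash block (285,182), injection block (332,297). Next I'll measure them.

```bash
cat > h.py <<'E'
import numpy as np,cv2,pickle
from scipy.spatial.transform import Rotation as R
def ray(c,u,v):
    K=c['camera_matrix'];W=c['world_to_cam']
    d=np.array([(u-K[0,2])/K[0,0],-(v-K[1,2])/K[1,1],-1.])
    Rm=W[:3,:3];return -Rm.T@W[:3,3],Rm.T@d
def onz(c,u,v,z):
    o,d=ray(c,u,v);return o+d*(z-o[2])/d[2]
def proj(c,p):
    q=c['world_to_cam']@np.append(p,1);K=c['camera_matrix']
    return np.array([K[0,2]+K[0,0]*q[0]/-q[2],K[1,2]-K[1,1]*q[1]/-q[2]])
def cloud(c):
    v,u=np.mgrid[:420,:560];o,d=ray(c,0,0)
    K=c['camera_matrix'];D=np.stack([(u-K[0,2])/K[0,0],-(v-K[1,2])/K[1,1],-np.ones(u.shape)],-1)
    return o+(D@c['world_to_cam'][:3,:3])*c['range_z'][...,None]
E
python3 - <<'E'
from h import *
ims=[]
for n,ctrs in(("top",[(132,234),(202,190),(366,178)]),("side",[(241,150),(285,182),(332,297)])):
    c=pickle.load(open(n+'0.pkl','rb'));P=cloud(c);row=[]
    for (x,y) in ctrs:
        r=28;row.append(cv2.resize(c['img'][y-r:y+r,x-r:x+r,::-1],(260,260),interpolation=cv2.INTER_CUBIC))
        s=P[y-r:y+r,x-r:x+r];z=s[...,2]
        for lo,hi in ((.044,.056),(.035,.045),(.088,.106)):
            m=(z>lo)&(z<hi)&(c['range_z'][y-r:y+r,x-r:x+r]>0)
            if m.sum()>8:
                rc=cv2.minAreaRect((s[m][:,:2]*1000).astype(np.float32));print(n,(x,y),lo,m.sum(),s[m].mean(0).round(4),np.round(rc[0],1),np.round(rc[1],1),round(rc[2],1))
    ims.append(np.hstack(row))
cv2.imwrite('pics/crops.png',np.vstack(ims))
E
```

```text
top (132, 234) 0.035 491 [0.4437 0.3152 0.0397] [445.1 319. ] [61.4 50. ] 62.9
top (132, 234) 0.088 124 [0.4447 0.3178 0.0967] [445.2 318.7] [30. 16.] 64.5
top (202, 190) 0.044 769 [0.5468 0.1739 0.049 ] [557.6 171.4] [71.  80.5] 74.9
top (202, 190) 0.035 134 [0.56   0.1644 0.0408] [557.2 169.4] [67.3 80.3] 74.6
top (366, 178) 0.044 749 [ 0.5834 -0.198   0.049 ] [ 595.6 -201. ] [70.7 84.1] 75.7
top (366, 178) 0.035 239 [ 0.609  -0.2019  0.0409] [ 600.6 -202.2] [70.3 94.1] 75.9
side (241, 150) 0.044 20 [0.4458 0.313  0.051 ] [450.6 316.6] [31.2 11.2] 46.5
side (241, 150) 0.035 211 [0.4462 0.311  0.0401] [446.1 318.7] [62.2 52.4] 63.5
side (241, 150) 0.088 67 [0.4464 0.3134 0.0953] [446.8 316.8] [29.8 17.2] 61.0
side (285, 182) 0.044 437 [0.5506 0.1689 0.0492] [559.1 171. ] [74.7 79.8] 75.2
side (285, 182) 0.035 248 [0.5661 0.1577 0.0404] [593.  211.7] [193.5  73.2] 59.3
side (332, 297) 0.044 1104 [ 0.5826 -0.2018  0.0497] [ 589.7 -200.1] [73.8 69. ] 75.4
side (332, 297) 0.035 308 [ 0.5902 -0.2211  0.0406] [ 589.3 -213.8] [58.8 63.6] 62.8
```

View pics/crops.png

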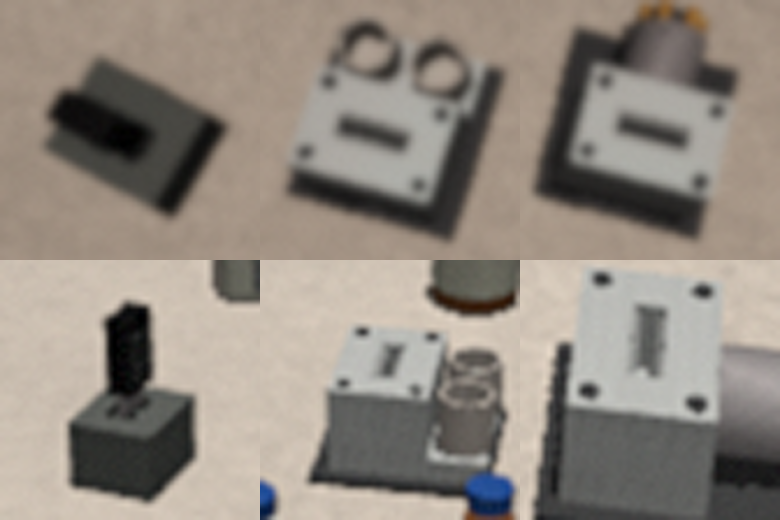

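The crops show the grip clearly in the stand, and both slots are visible as dark bars on light tops. Now slot centres from blob masks and yaws.

```bash
python3 - <<'E'
from h import *
def axis(rc): # long axis direction angle mod 180
    b=cv2.boxPoints(rc);e=[b[1]-b[0],b[2]-b[1]];e=max(e,key=np.linalg.norm);return np.degrees(np.arctan2(e[1],e[0]))%180
for n,ctrs in(("top",[(132,234),(202,190),(366,178)]),("side",[(241,150),(285,182),(332,297)])):
    c=pickle.load(open(n+'0.pkl','rb'));P=cloud(c)
    for i,(x,y) in enumerate(ctrs):
        r=28;S=8;g=cv2.resize(cv2.cvtColor(c['img'],cv2.COLOR_RGB2GRAY)[y-r:y+r,x-r:x+r],None,fx=S,fy=S,interpolation=cv2.INTER_CUBIC)
        if i==0:
            s=P[y-r:y+r,x-r:x+r]
            for lo,hi in((.09,.104),(.037,.043)):
                m=(s[...,2]>lo)&(s[...,2]<hi);rc=cv2.minAreaRect((s[m][:,:2]*1000).astype(np.float32));print(n,'gauge',lo,np.round(rc[0],1),np.round(rc[1],1),axis(rc))
            continue
        _,b=cv2.threshold(g,0,255,cv2.THRESH_BINARY_INV) if 0 else (0,(g<{"top":125,"side":125}[n]).astype(np.uint8))
        N,L,st,ce=cv2.connectedComponentsWithStats(b)
        print(n,i,'gray top',np.percentile(g,95))
        for k in range(1,N):
            if 300<st[k,4]<6000:
                v,u=np.nonzero(L==k);w=np.array([onz(c,x-r+(a+.5)/S-.5,y-r+(bb+.5)/S-.5,.05)[:2] for a,bb in zip(u,v)])*1000
                rc=cv2.minAreaRect(w.astype(np.float32))
                if max(rc[1])>22: print('  slot',st[k,4],w.mean(0).round(1),np.round(rc[0],1),np.round(rc[1],1),axis(rc).round(1))
E
```

```text
top gauge 0.09 [444.9 318.8] [29.7 16.1] 62.363415
top gauge 0.037 [445.1 318.9] [60.7 49.9] 62.810246
top 1 gray top 170.0
  slot 4703 [542.9 176.1] [542.9 175.9] [35.1 11.3] 75.4
top 2 gray top 170.0
  slot 4578 [ 579.1 -196.5] [ 579.2 -196.6] [35.5 11.1] 76.0
side gauge 0.09 [446.8 316.8] [29.8 17.2] 61.005245
side gauge 0.037 [446.1 318.7] [62.2 52.4] 63.508755
side 1 gray top 200.0
  slot 1163 [544.4 174.6] [544.5 174.1] [31.6  7.5] 76.6
  slot 1582 [476.2  48.9] [476.7  50. ] [31.2  7.2] 87.2
side 2 gray top 201.0
  slot 4185 [ 580.8 -196.2] [ 581.  -197.5] [33.6  9.5] 78.2
```

```bash
cat >> h.py <<'E'
def plan(o,p,yaw_deg):
    Rm=R.from_euler('xyz',o['eef_rot'])
    s=Rm.inv().apply(np.array(p)-o['ee_pos'])*100
    y=np.degrees(o['eef_rot'][2]);t=-((yaw_deg-y+180)%360-180)
    print('shift cm',s.round(2),'turn',np.radians(t).round(4),'| t',o['time_s'],'pos',o['ee_pos'].round(4),'rpy',np.degrees(o['eef_rot']).round(2),'F',o['force'].round(2),'M',o['moment'].round(3),'w',round(o['grip_width'],4),'q6',o['qpos'][5].round(2))
E
python3 - <<'E'
from h import *
from station import ctrl
plan(ctrl.get_obs(),[.445,.3188,.150],-27.2)
E
```

```text
shift cm [ -8.98   3.44 -29.7 ] turn 1.6697 | t 0.1 pos [0.2018 0.5114 0.1843] rpy [-9.000e+01  6.000e-02  6.847e+01] F [-0.6   0.36 -0.09] M [-0.003 -0.021  0.051] w 0.0939 q6 -0.07
```

>>> {"name": "jog_arm", "arguments": {
  "targets": [
    [6,[-9.0,2.0,-29.7],1.67],
    [6,[-9.0,2.0,-29.7],1.67],
    [6,[-9.0,2.0,-29.7],1.67],
    [6,[-9.0,2.0,-29.7],1.67],
    [6,[-9.0,2.0,-29.7],1.67],
    [6,[-9.0,2.0,-29.7],1.67],
    [6,[-9.0,2.0,-29.7],1.67],
    [6,[-9.0,2.0,-29.7],1.67],
    [6,[-9.0,2.0,-29.7],1.67],
    [6,[-9.0,2.0,-29.7],1.67]
  ],
  "grip_force": 20
}}

```text
time_s: 1.1
ee_pos: [0.4451, 0.3186, 0.1645]
eef_rot: [-1.571, 0.001, -0.312]
force: [-0.7, 0.1, 0.1]
grip_width: 0.0602
```

```bash
python3 - <<'E'
from h import *
from station import ctrl
plan(ctrl.get_obs(),[.445,.3188,.165],-27.2)
E
```

```text
shift cm [-0.01 -0.05  0.02] turn 0.1631 | t 1.1 pos [0.4451 0.3186 0.1645] rpy [-9.003e+01  3.000e-02 -1.785e+01] F [-0.69  0.06  0.1 ] M [-0.05   0.112  0.012] w 0.0602 q6 0.87
```

>>> {"name": "jog_arm", "arguments": {
  "targets": [
    [5,[0,0,0],0.163],
    [5,[0,0,0],0.163],
    [5,[0,0,0],0.163],
    [5,[0,0,0],0.163]
  ]
}}

```text
time_s: 1.5
ee_pos: [0.445, 0.3189, 0.1648]
eef_rot: [-1.571, 0.0, -0.464]
force: [0.7, 0.2, 0.1]
grip_width: 0.0497
```

```bash
python3 - <<'E'
from h import *
from station import ctrl,optics
o=ctrl.get_obs();plan(o,[.445,.3188,.165],-27.2)
c=optics.camera('wrist');c['obs']=o;pickle.dump(c,open('w1.pkl','wb'));cv2.imwrite('pics/w1.png',c['img'][:,:,::-1])
print(c['camera_matrix'],c['mount'],c.keys())
E
```

```text
shift cm [ 0.   -0.02 -0.01] turn 0.0103 | t 1.5 pos [0.445  0.3189 0.1648] rpy [-9.001e+01  1.000e-02 -2.661e+01] F [0.74 0.18 0.07] M [-0.032  0.11  -0.032] w 0.0497 q6 1.02
[[325.1922621    0.         279.1664512 ]
 [  0.         325.1922621  206.73339364]
 [  0.           0.           1.        ]] [[ 9.99999327e-01 -5.29066095e-04 -1.03204234e-03 -1.16110068e-04]
 [-8.71479563e-04  2.44351854e-01 -9.69686244e-01 -2.00556178e-01]
 [ 7.65209574e-04  9.69686491e-01  2.44351229e-01  7.07845307e-02]
 [ 0.00000000e+00  0.00000000e+00  0.00000000e+00  1.00000000e+00]] dict_keys(['img', 'range_z', 'camera_matrix', 'mount', 'obs'])
```

View pics/w1.png

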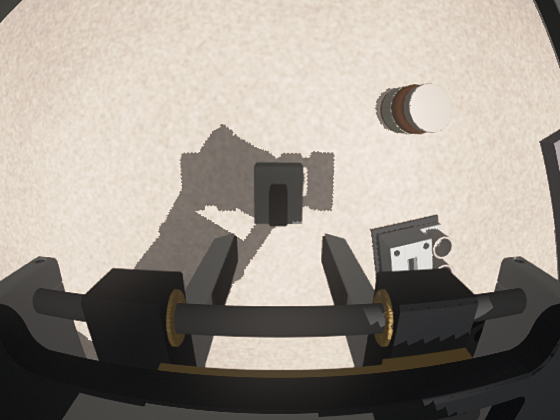

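The wrist view shows the grip at about (279,205), centred between the fingers (237 to 323), with the stand squared up. Next, its pose in tool coordinates from the wrist range.

```bash
cat >> h.py <<'E'
def wrays(c):
    K=c['camera_matrix'];v,u=np.mgrid[:420,:560];x=(u-K[0,2])/K[0,0];y=(v-K[1,2])/K[1,1];r=np.hypot(x,y)+1e-9
    t=np.tan(r)/r;t=np.where(r<1.4,t,0);return np.stack([x*t,-y*t,-np.ones(x.shape)],-1)
def wcloud(c,world=True):
    P=wrays(c)*c['range_z'][...,None];M=c['mount'];P=P@M[:3,:3].T+M[:3,3]
    if world:
        o=c['obs'];P=R.from_euler('xyz',o['eef_rot']).apply(P.reshape(-1,3)).reshape(P.shape)+o['ee_pos']
    P[c['range_z']<=0]=np.nan;return P
def axis(rc):
    b=cv2.boxPoints(rc);e=[b[1]-b[0],b[2]-b[1]];e=max(e,key=np.linalg.norm);return np.degrees(np.arctan2(e[1],e[0]))%180
E
python3 - <<'E'
from h import *
c=pickle.load(open('w1.pkl','rb'));P=wcloud(c)[145:235,240:320]
for lo,hi in((.09,.104),(.035,.045)):
    m=(P[...,2]>lo)&(P[...,2]<hi);q=P[m];rc=cv2.minAreaRect((q[:,:2]*1000).astype(np.float32));print(m.sum(),q[:,2].mean(),np.round(rc[0],1),np.round(rc[1],1),axis(rc))
E
```

```text
658 0.09827391500310932 [445.  320.7] [29.3 15.5] 63.597923
2089 0.040661043392522224 [445.  320.3] [60.6 50.1] 62.897728
```

>>> {"name": "jog_arm", "arguments": {
  "targets": [
    [5,[-0.05,3,0.1],0.009],
    [5,[-0.05,5.5,0.1],0.009],
    [5,[-0.05,7.5,0.1],0.009],
    [5,[-0.05,8.5,0.1],0.009],
    [5,[-0.05,8.5,0.1],0.009],
    [3,[-0.05,8.5,0.1],0.009],
    [3,[-0.05,8.5,0.1],0.009]
  ]
}}

```text
time_s: 2.25
ee_pos: [0.4456, 0.3203, 0.081]
eef_rot: [-1.569, -0.001, -0.477]
force: [-0.3, 0.2, -0.3]
grip_width: 0.0374
```

>>> {"name": "jog_arm", "arguments": {
  "targets": [
    [1,[0,0,0],0],
    [1,[0,0,0],0],
    [1,[0,0,0],0],
    [1,[0,0,0],0],
    [1,[0,0,0],0],
    [1,[0,0,0],0],
    [1,[0,0,0],0],
    [1,[0,0,0],0]
  ],
  "grip_force": 20
}}

```text
time_s: 3.05
ee_pos: [0.4451, 0.32, 0.0798]
eef_rot: [-1.571, 0.0, -0.477]
force: [0.4, 0.1, 0.4]
grip_width: 0.01
```

```bash
python3 - <<'E'
from h import *
from station import ctrl
plan(ctrl.get_obs(),[.445,.3200,.08],-27.2)
E
```

```text
shift cm [-0.01 -0.02 -0.  ] turn -0.0023 | t 3.05 pos [0.4451 0.32   0.0798] rpy [-90.     0.   -27.33] F [0.35 0.06 0.43] M [-0.039  0.083 -0.094] w 0.01 q6 1.03
```

The opening is 10 mm where the grip should hold it at 16 mm, so the grip may have been missed. Looking.

```bash
python3 - <<'E'
from h import *
from station import ctrl,optics
o=ctrl.get_obs()
c=optics.camera('wrist');c['obs']=o;pickle.dump(c,open('w2.pkl','wb'))
s=optics.camera('side');pickle.dump(s,open('s2.pkl','wb'))
a=c['img'][120:320,180:380,::-1];b=s['img'][90:190,190:290,::-1]
cv2.imwrite('pics/w2.png',np.hstack([cv2.resize(a,(400,400)),cv2.resize(b,(400,400),interpolation=cv2.INTER_CUBIC)]))
E
```

```text
(no output)
```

View pics/w2.png

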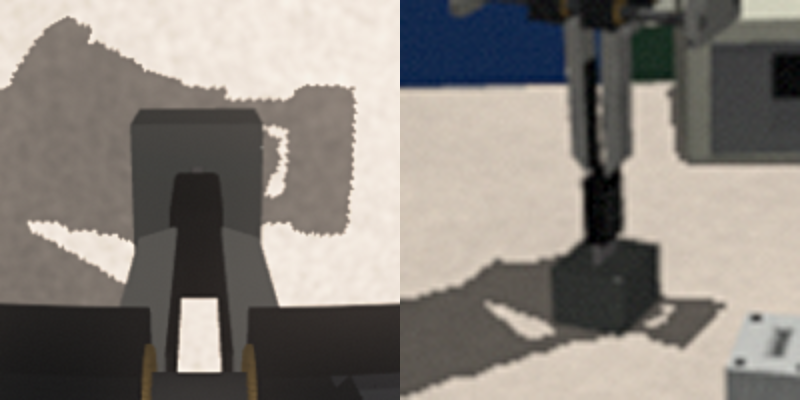

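```bash
python3 - <<'E'
from h import *
c=pickle.load(open('w2.pkl','rb'));P=wcloud(c,False)*1000
np.set_printoptions(suppress=True,linewidth=150)
for v in (195,205,215,225,235,245,255,265):
    print('wrist',v,[(u,P[v,u].round(0).tolist()) for u in (255,262,270,279,288,296,304)])
s=pickle.load(open('s2.pkl','rb'));Q=cloud(s)*1000
for v in range(104,152,4):
    print('side',v,[(u,Q[v,u].round(0).tolist()) for u in (234,238,241,244,247)])
E
```

```text
wrist 195 [(255, [-18.0, 39.0, 19.0]), (262, [-13.0, 38.0, 20.0]), (270, [-7.0, 39.0, 20.0]), (279, [0.0, 40.0, 19.0]), (288, [7.0, 38.0, 20.0]), (296, [13.0, 39.0, 20.0]), (304, [19.0, 39.0, 20.0])]
wrist 205 [(255, [-18.0, 39.0, 12.0]), (262, [-13.0, 39.0, 12.0]), (270, [-7.0, 39.0, 12.0]), (279, [0.0, 37.0, 12.0]), (288, [7.0, 39.0, 12.0]), (296, [13.0, 41.0, 11.0]), (304, [19.0, 40.0, 12.0])]
wrist 215 [(255, [-18.0, 39.0, 4.0]), (262, [-13.0, 40.0, 4.0]), (270, [-6.0, -0.0, 15.0]), (279, [-0.0, -1.0, 15.0]), (288, [6.0, 1.0, 15.0]), (296, [13.0, 40.0, 4.0]), (304, [19.0, 38.0, 4.0])]
wrist 225 [(255, [-18.0, 38.0, -4.0]), (262, [-13.0, 39.0, -4.0]), (270, [-5.0, -20.0, 14.0]), (279, [-0.0, -19.0, 14.0]), (288, [5.0, -19.0, 14.0]), (296, [13.0, 39.0, -4.0]), (304, [19.0, 39.0, -4.0])]
wrist 235 [(255, [-19.0, 39.0, -12.0]), (262, [-10.0, -24.0, 9.0]), (270, [-5.0, -19.0, 8.0]), (279, [-0.0, -18.0, 8.0]), (288, [5.0, -19.0, 8.0]), (296, [10.0, -23.0, 9.0]), (304, [20.0, 40.0, -13.0])]
wrist 245 [(255, [-13.0, -40.0, 9.0]), (262, [-9.0, -40.0, 10.0]), (270, [-5.0, -36.0, 8.0]), (27
[... 1700 characters left out ...]
 (241, [448.0, 322.0, 98.0]), (244, [456.0, 321.0, 98.0]), (247, [467.0, 547.0, 3.0])]
side 136 [(234, [427.0, 524.0, 0.0]), (238, [440.0, 304.0, 95.0]), (241, [448.0, 303.0, 95.0]), (244, [455.0, 318.0, 89.0]), (247, [466.0, 518.0, 2.0])]
side 140 [(234, [426.0, 495.0, 0.0]), (238, [440.0, 304.0, 84.0]), (241, [447.0, 305.0, 84.0]), (244, [455.0, 318.0, 78.0]), (247, [465.0, 491.0, 1.0])]
side 144 [(234, [426.0, 463.0, 2.0]), (238, [439.0, 307.0, 72.0]), (241, [447.0, 304.0, 73.0]), (244, [454.0, 323.0, 64.0]), (247, [464.0, 465.0, -0.0])]
side 148 [(234, [426.0, 437.0, 1.0]), (238, [439.0, 309.0, 60.0]), (241, [446.0, 306.0, 61.0]), (244, [454.0, 315.0, 57.0]), (247, [464.0, 437.0, -0.0])]
```

The depths show the real fingertips about 25 mm above (behind) the reported TCP: z≈0.105, just over the gauge top at 0.098. The text says they stand 19 mm ahead of it. Wrist and side views agree on this, so the jaws closed over air and touched nothing. I'll open, go 44 mm lower in stages, and work relative to the observed fingertips.

>>> {"name": "jog_arm", "arguments": {
  "targets": [
    [5,[0,0,0],0],
    [5,[0,0,0],0],
    [5,[0,0,0],0],
    [5,[0,0,0],0],
    [5,[0,0,0],0],
    [5,[0,1,0],0],
    [5,[0,2,0],0],
    [5,[0,3,0],0],
    [5,[0,3,0],0]
  ]
}}

```text
time_s: 4.05
ee_pos: [0.4443, 0.3195, 0.0478]
eef_rot: [-1.573, 0.002, -0.477]
force: [-0.8, 0.6, 0.8]
grip_width: 0.0501
```

```bash
python3 - <<'E'
from h import *
from station import ctrl,optics
plan(ctrl.get_obs(),[.445,.3200,.036],-27.2)
s=optics.camera('side');Q=cloud(s)*1000
np.set_printoptions(suppress=True,linewidth=150)
for v in range(116,160,4):
    print('side',v,[(u,Q[v,u].round(0).tolist()) for u in (218,222,226,230,250,254,258)])
E
```

```text
shift cm [0.04 1.18 0.09] turn -0.0022 | t 4.05 pos [0.4443 0.3195 0.0478] rpy [-9.015e+01  9.000e-02 -2.733e+01] F [-0.77  0.59  0.75] M [-0.075  0.108  0.003] w 0.0501 q6 1.03
side 116 [(218, [374.0, 697.0, 0.0]), (222, [387.0, 695.0, 1.0]), (226, [413.0, 325.0, 140.0]), (230, [422.0, 330.0, 138.0]), (250, [471.0, 299.0, 149.0]), (254, [481.0, 301.0, 148.0]), (258, [508.0, 686.0, 1.0])]
side 120 [(218, [375.0, 661.0, 0.0]), (222, [388.0, 658.0, 1.0]), (226, [412.0, 326.0, 130.0]), (230, [422.0, 329.0, 128.0]), (250, [471.0, 297.0, 139.0]), (254, [481.0, 305.0, 136.0]), (258, [506.0, 651.0, 0.0])]
side 124 [(218, [376.0, 625.0, 0.0]), (222, [389.0, 621.0, 2.0]), (226, [411.0, 326.0, 119.0]), (230, [421.0, 325.0, 119.0]), (250, [471.0, 294.0, 130.0]), (254, [481.0, 306.0, 125.0]), (258, [504.0, 613.0, 1.0])]
side 128 [(218, [377.0, 584.0, 4.0]), (222, [389.0, 584.0, 3.0]), (226, [411.0, 327.0, 108.0]), (230, [421.0, 325.0, 108.0]), (250, [470.0, 300.0, 117.0]), (254, [480.0, 303.0, 116.0]), (258, [503.0, 579.0, 2.0])]
side 132 [(218, [377.0, 558.0, 1.0]), (222, [390.0, 560.0, -0.0]),
[... 701 characters left out ...]
0, 297.0, 76.0]), (254, [485.0, 462.0, 0.0]), (258, [496.0, 461.0, 0.0])]
side 148 [(218, [381.0, 438.0, 2.0]), (222, [392.0, 444.0, -1.0]), (226, [404.0, 435.0, 3.0]), (230, [415.0, 436.0, 2.0]), (250, [472.0, 434.0, 1.0]), (254, [484.0, 434.0, 0.0]), (258, [495.0, 435.0, -0.0])]
side 152 [(218, [381.0, 414.0, 1.0]), (222, [392.0, 414.0, 1.0]), (226, [404.0, 410.0, 2.0]), (230, [415.0, 410.0, 2.0]), (250, [469.0, 323.0, 41.0]), (254, [480.0, 336.0, 34.0]), (258, [494.0, 409.0, -0.0])]
side 156 [(218, [382.0, 388.0, 1.0]), (222, [393.0, 386.0, 2.0]), (226, [404.0, 389.0, -0.0]), (230, [417.0, 301.0, 42.0]), (250, [469.0, 310.0, 36.0]), (254, [479.0, 328.0, 27.0]), (258, [492.0, 380.0, 1.0])]
```

>>> {"name": "jog_arm", "arguments": {
  "targets": [
    [5,[0,0.7,0],0],
    [5,[0,1.3,0],0],
    [5,[0,1.3,0],0],
    [5,[0,1.3,0],0],
    [3,[0,1.3,0],0],
    [2.4,[0,1.3,0],0]
  ]
}}

```text
time_s: 4.7
ee_pos: [0.4452, 0.3201, 0.0371]
eef_rot: [-1.57, -0.0, -0.477]
force: [-1.1, -0.1, 0.1]
grip_width: 0.0372
```

>>> {"name": "jog_arm", "arguments": {
  "targets": [
    [1,[0,0,0],0],
    [1,[0,0,0],0],
    [1,[0,0,0],0],
    [1,[0,0,0],0],
    [1,[0,0,0],0],
    [1,[0,0,0],0]
  ],
  "grip_force": 20
}}

```text
time_s: 5.3
ee_pos: [0.4449, 0.3201, 0.0368]
eef_rot: [-1.571, 0.0, -0.477]
force: [-1.8, 1.9, 0.4]
grip_width: 0.016
```

```bash
python3 - <<'E'
from h import *
from station import ctrl
plan(ctrl.get_obs(),[.445,.3200,.036],-27.2)
E
```

```text
shift cm [ 0.01  0.08 -0.01] turn -0.0023 | t 5.3 pos [0.4449 0.3201 0.0368] rpy [-9.000e+01  2.000e-02 -2.733e+01] F [-1.82  1.9   0.36] M [0.355 0.715 0.019] w 0.016 q6 1.03
```

Gripped at 16.0 mm opening. Lift straight up.

>>> {"name": "jog_arm", "arguments": {
  "targets": [
    [1,[0,-0.5,0],0],
    [1,[0,-1.2,0],0],
    [1,[0,-2,0],0],
    [1,[0,-3,0],0],
    [1,[0,-4.5,0],0],
    [1,[0,-6.5,0],0],
    [1,[0,-9,0],0],
    [1,[0,-12,0],0],
    [1,[0,-12,0],0],
    [1,[0,-12,0],0]
  ]
}}

```text
time_s: 6.3
ee_pos: [0.4455, 0.32, 0.1578]
eef_rot: [-1.569, -0.001, -0.477]
force: [-0.9, -0.2, -1.1]
grip_width: 0.0157
```

```bash
python3 - <<'E'
from h import *
from station import ctrl
plan(ctrl.get_obs(),[.566,-.250,.157],-14.2)
E
```

```text
shift cm [ 36.88   0.06 -45.1 ] turn -0.2293 | t 6.3 pos [0.4455 0.32   0.1578] rpy [-8.991e+01 -8.000e-02 -2.734e+01] F [-0.93 -0.16 -1.07] M [-0.081  0.116  0.014] w 0.0157 q6 1.03
```

>>> {"name": "jog_arm", "arguments": {
  "targets": [
    [1,[1.5,0,-1.8],-0.02],
    [1,[4,0,-4.9],-0.04],
    [1,[7,0,-8.5],-0.07],
    [1,[10,0,-12.2],-0.1],
    [1,[13,0,-15.9],-0.12],
    [1,[16,0,-19.6],-0.14],
    [1,[19,0,-23.2],-0.16],
    [1,[22,0,-26.9],-0.18],
    [1,[25,0,-30.6],-0.2],
    [1,[28,0,-34.2],-0.229]
  ]
}}

```text
time_s: 7.3
ee_pos: [0.5364, -0.1145, 0.156]
eef_rot: [-1.571, 0.001, -0.247]
force: [0.5, 0.4, -0.2]
grip_width: 0.0157
```

```bash
python3 - <<'E'
from h import *
from station import ctrl
plan(ctrl.get_obs(),[.566,-.250,.157],-14.2)
E
```

```text
shift cm [  6.18  -0.11 -12.42] turn 0.0005 | t 7.3 pos [ 0.5364 -0.1145  0.156 ] rpy [-9.001e+01  7.000e-02 -1.417e+01] F [ 0.52  0.42 -0.2 ] M [-0.058  0.062  0.046] w 0.0157 q6 -0.03
```

>>> {"name": "jog_arm", "arguments": {
  "targets": [
    [1,[1.5,0,-3.1],0],
    [1,[3,0,-6.2],0],
    [1,[4.5,0,-9.3],0],
    [1,[5.5,0,-11.2],0],
    [1,[6,0,-12.1],0],
    [1,[6,0,-12.1],0],
    [1,[6,0,-12.1],0],
    [1,[6,0,-12.1],0]
  ]
}}

```text
time_s: 8.1
ee_pos: [0.5653, -0.2433, 0.1569]
eef_rot: [-1.571, 0.0, -0.247]
force: [1.2, -0.7, -0.7]
grip_width: 0.016
```

```bash
python3 - <<'E'
from h import *
from station import ctrl,optics
o=ctrl.get_obs();plan(o,[.566,-.250,.157],-14.2)
c=optics.camera('wrist');c['obs']=o;pickle.dump(c,open('w3.pkl','wb'));cv2.imwrite('pics/w3.png',c['img'][:,:,::-1])
E
```

```text
shift cm [ 0.23 -0.01 -0.63] turn 0.001 | t 8.1 pos [ 0.5653 -0.2433  0.1569] rpy [-9.000e+01  1.000e-02 -1.414e+01] F [ 1.18 -0.72 -0.71] M [-0.042  0.049  0.006] w 0.016 q6 -0.22
```

View pics/w3.png

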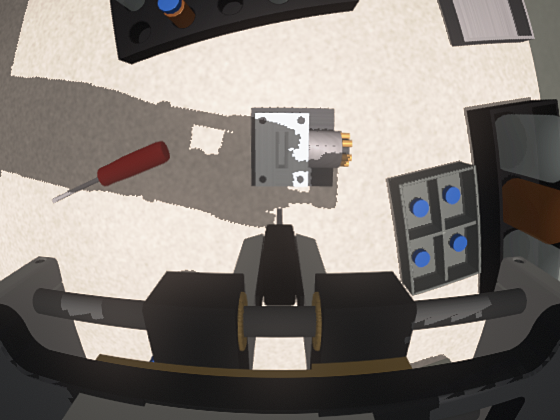

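The wrist view shows the slot at (282,150), squared with the image, and the held blade at (280,213) below the grip. Now measuring the slot and gauge in tool coordinates.

```bash
cat >> h.py <<'E'
def measure(c,box):
    """block top, slot in tool frame (mm); top plane height from depth"""
    P=wcloud(c,False)*1000;W=wcloud(c)*1000;v0,v1,u0,u1=box
    z=W[v0:v1,u0:u1,2];p=P[v0:v1,u0:u1][:,:,[0,2]]
    top=(z>45.5)&(z<54);n,L,st,ce=cv2.connectedComponentsWithStats(top.astype(np.uint8));k=1+np.argmax(st[1:,4]);q=p[L==k]
    rc=cv2.minAreaRect(q.astype(np.float32));print('top',np.round(rc[0],1),np.round(rc[1],1),'long axis deg (90=aligned)',axis(rc).round(2),'z',np.median(z[L==k]).round(1))
    hull=cv2.convexHull(np.argwhere(L==k)[:,::-1].astype(np.int32));m=np.zeros(z.shape,np.uint8);cv2.fillConvexPoly(m,hull,1);m=cv2.erode(m,np.ones((13,13)))
    # slot by grey: ray onto plane of the top
    return P,W
def ontop(c,uv,h):
    """wrist pixel -> tool-frame x,z (mm) on world height h; assumes tool vertical"""
    u,v=uv;K=c['camera_matrix'];x=(u-K[0,2])/K[0,0];y=(v-K[1,2])/K[1,1];r=np.hypot(x,y);t=np.tan(r)/r
    M=c['mount'];o=c['obs'];Rm=R.from_euler('xyz',o['eef_rot']).as_matrix()
    d=Rm@M[:3,:3]@np.array([x*t,-y*t,-1]);e=o['ee_pos']+Rm@M[:3,3];w=e+d*(h-e[2])/d[2]
    return (Rm.T@(w-o['ee_pos'])*1000),w*1000
E
python3 - <<'E'
from h import *
c=pickle.load(open('w3.pkl','rb'));P,W=measure(c,(100,200,240,320))
np.set_printoptions(suppress=True,linewidth=160)
g=cv2.cvtColor(c['img'],cv2.COLOR_RGB2GRAY)
for v in (138,145,150,155,162): print(v,g[v,268:296],W[v,276:288,2].round(0))
print('col',g[128:174,281])
for v in (207,210,213,216,219,222): print('blade',v,g[v,268:292],P[v,276:285].round(0)[[0,2,4,6,8]].tolist())
E
```

```text
top [ 7.9 48.9] [69.8 61.2] long axis deg (90=aligned) 89.71 z 50.7
138 [128 128 128 126 125 127 126 119 110 109 112 123 128 128 127 128 119 104 109 112 120 127 127 127 127 128 128 130] [49. 48. 49. 21. 21. 23. 22. 20. 21. 45. 47. 49.]
145 [127 126 127 126 124 124 127 118 108 108 115 127 127 127 127 128 117 104 108 112 119 126 125 125 124 126 127 128] [50. 50. 48. 21. 21. 20. 21. 19. 20. 47. 49. 50.]
150 [126 126 126 125 123 125 126 118 107 107 115 128 126 126 125 127 118 106 106 105 132 220 255 225 148 224 255 255] [49. 49. 47. 22. 21. 20. 21. 20. 21. 47. 49. 49.]
155 [125 125 126 125 123 123 125 117 107 106 114 126 126 126 125 127 118 106 109 113 121 125 122 129 225 255 250 252] [49. 47. 47. 21. 21. 21. 20. 21. 22. 47. 47. 50.]
162 [125 125 126 124 122 123 123 117 107 107 115 127 126 126 125 123 114 105 108 111 121 124 125 125 125 126 126 126] [51. 48. 46. 22. 19. 21. 22. 21. 21. 46. 49. 49.]
col [128 127 127 129 129 129 128 129 129 128 128 128 128 128 127 127 127 127 127 127 127 126 126 125 126 125 126 126 125 126 125 125 125 125 126 125 115  99  95
  95 112 125 123 123 122 123]
b
[... 560 characters left out ...]
0, 15.0, 12.0], [1.0, 14.0, 12.0], [2.0, 13.0, 13.0], [6.0, 157.0, -27.0]]
blade 216 [126 126 128 128 126 120 123 163 177  86  74  79  73  81 173 245 238 234 236 237 239 239 238 237] [[-3.0, 155.0, -30.0], [-1.0, 6.0, 12.0], [1.0, 6.0, 12.0], [2.0, 6.0, 12.0], [6.0, 156.0, -30.0]]
blade 219 [129 127 126 124 121 124 188 244 189  84  75  78  74  81 177 248 240 237 237 237 237 238 238 238] [[-3.0, 157.0, -34.0], [-1.0, -1.0, 12.0], [1.0, -2.0, 13.0], [2.0, 0.0, 12.0], [6.0, 156.0, -34.0]]
blade 222 [125 123 121 118 122 183 248 245 189  85  75  81  76  80 158 239 244 240 239 239 241 241 240 238] [[-3.0, 157.0, -37.0], [-1.0, -8.0, 12.0], [1.0, -7.0, 12.0], [2.0, -7.0, 12.0], [6.0, 156.0, -37.0]]
```

```bash
cat >> h.py <<'E'
def cross(row,lvl,a,b):
    """subpixel first crossing of level going a->b"""
    s=1 if b>a else -1
    for u in range(a,b,s):
        if (row[u]-lvl)*(row[u+s]-lvl)<=0 and row[u]!=row[u+s]: return u+s*(row[u]-lvl)/(row[u]-row[u+s])
E
python3 - <<'E'
from h import *
c=pickle.load(open('w3.pkl','rb'));g=cv2.cvtColor(c['img'],cv2.COLOR_RGB2GRAY).astype(float)
print(g[115:140,281],g[115:140,287])
ms=[]
for v in (138,140,142,144,145,158,160,162):
    l=cross(g[v],117,270,278);r=cross(g[v],117,292,286)
    a,b=ontop(c,(l,v),.05)[0],ontop(c,(r,v),.05)[0];ms.append([v,l,r,a[0],b[0],(a[0]+b[0])/2,a[2]])
print(np.round(ms,2))
P=wcloud(c,False)*1000;W=wcloud(c)*1000
m=np.zeros((420,560),bool);m[110:190,262:300]=True;m&=(W[...,2]<35)&(W[...,2]>12)
q=P[m];print('floor px',m.sum(),'x',q[:,0].min(),q[:,0].max(),'z',q[:,2].min(),q[:,2].max())
rows=np.nonzero(m.any(1))[0];print(rows.min(),rows.max(),np.nonzero(m.any(0))[0])
t=np.zeros((420,560),bool);t[100:200,245:285]=True;t&=(W[...,2]>46)&(W[...,2]<54);q=P[t];print('top x min',np.percentile(q[:,0],.5),'z',np.percentile(q[:,2],[.5,99.5]))
for v in (211,214,217,220):
    l=cross(g[v],140,273,279);r=cross(g[v],130,286,280);print('blade',v,l,r,(l+r)/2)
E
```

```text
[249. 248. 248. 248. 248. 248. 249. 251. 255. 255. 146. 124. 129. 128.
 127. 127. 129. 129. 129. 128. 129. 129. 128. 128. 128.] [250. 249. 248. 249. 248. 248. 248. 248. 249. 250. 254. 230. 220. 132.
 122. 128. 122. 110. 110. 110. 111. 112. 112. 112. 112.]
[[138.   275.22 287.62  -3.52   8.13   2.3   59.83]
 [140.   275.17 287.67  -3.57   8.17   2.3   57.94]
 [142.   275.18 287.67  -3.56   8.18   2.31  56.05]
 [144.   275.11 287.67  -3.63   8.19   2.28  54.15]
 [145.   275.1  287.71  -3.64   8.24   2.3   53.2 ]
 [158.   275.   287.56  -3.75   8.14   2.2   40.84]
 [160.   275.   287.56  -3.75   8.15   2.2   38.92]
 [162.   275.   287.6   -3.75   8.2    2.22  37.01]]
floor px 204 x 0.032582271025157934 5.271921143828132 z 31.68194430575521 65.01564057409144
132 165 [279 280 281 282 283 284]
top x min -22.603813217235412 z [14.86091935 83.50467808]
blade 211 276.6296296296296 281.3863636363636 279.00799663299665
blade 214 276.62698412698415 281.3666666666667 278.99682539682544
blade 217 273.31111111111113 281.531914893617 277.42151300236407
blade 220 273.1969696969697 281.5052631578947 277.3511164274322
```

Mouth measured at 11.8 mm wide (expected 12), centre x = +2.25 and z = +48.8 mm in the tool frame; the blade is at x≈0. Move over the slot and part way down, then compare again.

>>> {"name": "jog_arm", "arguments": {
  "targets": [
    [1,[0.1,0,1.5],0.0045],
    [1,[0.2,0,3.2],0.0045],
    [1,[0.22,0,4.9],0.0045],
    [1,[0.22,1.5,4.9],0.0045],
    [1,[0.22,3.5,4.9],0.0045],
    [1,[0.22,5.5,4.9],0.0045],
    [1,[0.22,6.6,4.9],0.0045],
    [1,[0.22,6.6,4.9],0.0045],
    [1,[0.22,6.6,4.9],0.0045],
    [1,[0.22,6.6,4.9],0.0045]
  ]
}}

```text
time_s: 9.15
ee_pos: [0.5799, -0.1976, 0.0919]
eef_rot: [-1.571, -0.002, -0.253]
force: [-0.5, -0.7, -0.1]
grip_width: 0.0158
```

```bash
python3 - <<'E'
from h import *
from station import ctrl,optics
o=ctrl.get_obs();plan(o,[.579,-.196,.091],-14.2)
c=optics.camera('wrist');c['obs']=o;pickle.dump(c,open('w4.pkl','wb'))
s=optics.camera('side');pickle.dump(s,open('s4.pkl','wb'))
a=c['img'][150:250,230:330,::-1];b=s['img'][240:320,290:370,::-1]
cv2.imwrite('pics/w4.png',np.hstack([cv2.resize(a,(400,400),interpolation=cv2.INTER_CUBIC),cv2.resize(b,(400,400),interpolation=cv2.INTER_CUBIC)]))
E
```

```text
shift cm [-0.13  0.09  0.13] turn -0.0047 | t 9.15 pos [ 0.5799 -0.1976  0.0919] rpy [-9.001e+01 -9.000e-02 -1.447e+01] F [-0.46 -0.75 -0.13] M [-0.097  0.108  0.004] w 0.0158 q6 -0.14
```

View pics/w4.png

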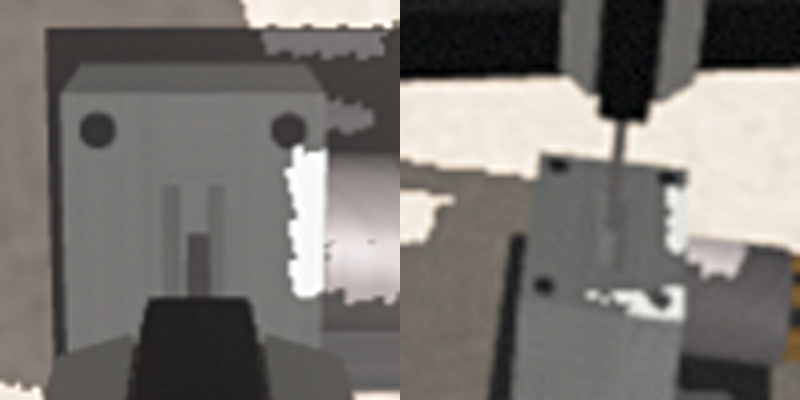

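Wrist crop: blade centre at about 198, mouth spanning 163 to 223 (centre 193), so a small lateral error remains. Quantify it after settling.

>>> {"name": "jog_arm", "arguments": {
  "targets": [
    [1,[0,0,0],0],
    [1,[0,0,0],0],
    [1,[0,0,0],0]
  ]
}}

```text
time_s: 9.55
ee_pos: [0.5795, -0.1975, 0.091]
eef_rot: [-1.571, -0.0, -0.253]
force: [0.2, 1.0, -1.1]
grip_width: 0.0161
```

```bash
cat > m.py <<'E'
from h import *
import sys
def run(c,vs,ctr,vb,h=.05,htip=.062):
    g=cv2.GaussianBlur(cv2.cvtColor(c['img'],cv2.COLOR_RGB2GRAY),(1,3),0).astype(float)
    res=[]
    for v in vs:
        row=g[v];print(v,row[ctr-12:ctr+13].astype(int))
    return g
E
python3 - <<'E'
from m import *
from station import ctrl,optics
o=ctrl.get_obs();plan(o,[.579,-.196,.091],-14.2)
c=optics.camera('wrist');c['obs']=o;pickle.dump(c,open('w5.pkl','wb'))
np.set_printoptions(linewidth=160,suppress=True)
g=run(c,(198,201,204,207,210,214,218,222),278,0)
c3=pickle.load(open('w3.pkl','rb'))
for v in(140,160): print('w3 slot world',(ontop(c3,(275.1,v),.05)[1]+ontop(c3,(287.65,v),.05)[1])/2)
E
```

```text
shift cm [-0.08 -0.    0.13] turn -0.0047 | t 9.55 pos [ 0.5795 -0.1975  0.091 ] rpy [-9.000e+01 -1.000e-02 -1.447e+01] F [ 0.17  1.01 -1.07] M [-0.052  0.059 -0.008] w 0.0161 q6 -0.14
198 [117 117 118 120 117 109 104 103 103 110 121 120 120 120 120 120 114 101 104 104 109 118 121 121 120]
201 [118 116 117 120 118 109 104 103 101 106 121 120 120 120 120 121 115 101 103 104 109 119 119 120 119]
204 [118 117 117 120 117 109 104 103 100 103 121 120 120 120 119 121 115 101 104 104 109 119 119 120 120]
207 [118 116 116 120 117 110 104 103 100 105 120 114 116 115 114 112 106 102 104 104 109 117 119 120 120]
210 [118 116 117 119 118 109 104 103 100 106 109  77  74  76  75  76  86 103 105 104 108 118 119 120 120]
214 [118 116 116 119 117 109 104 104 101 105 108  76  73  75  75  76  86 103 106 104 108 118 119 119 119]
218 [118 116 115 119 116 110 104 104 101 101 100  76  74  75  75  74  85 103 106 104 109 119 119 120 119]
222 [119 118 118 121 120 112 106 106 104 103 102  77  75  77  76  76  86 103 108 106 111 121 121 121 120]
w3 slot world [ 581.63038481 -187.62258339   50.        ]
w3 slot world [ 577.01347041 -206.07096897   50.        ]
```

Same-plane comparison: the blade is about 0.55 mm towards +x of the mouth centre, yaw is good and the lengthwise margin is fine (about 0.8 mm off of 5 mm). Correct it and descend in small steps.

>>> {"name": "jog_arm", "arguments": {
  "targets": [
    [1,[-0.055,0,0],0],
    [1,[-0.055,0,0.05],0],
    [1,[-0.055,0.4,0.05],0],
    [1,[-0.055,0.8,0.05],0],
    [1,[-0.055,1.1,0.05],0],
    [1,[-0.055,1.4,0.05],0],
    [1,[-0.055,1.6,0.05],0],
    [1,[-0.055,1.8,0.05],0],
    [1,[-0.055,1.8,0.05],0],
    [1,[-0.055,1.8,0.05],0]
  ]
}}

```text
time_s: 10.6
ee_pos: [0.5791, -0.1968, 0.0729]
eef_rot: [-1.571, -0.0, -0.252]
force: [-0.7, -0.1, -0.8]
grip_width: 0.0156
```

```bash
python3 - <<'E'
from m import *
from station import ctrl,optics
o=ctrl.get_obs();plan(o,[.579,-.197,.0638],-14.2)
c=optics.camera('wrist');c['obs']=o;pickle.dump(c,open('w6.pkl','wb'))
np.set_printoptions(linewidth=160,suppress=True)
g=run(c,(198,201,204,207,210,214,218,222),278,0)
E
```

```text
shift cm [-0.01  0.91 -0.02] turn -0.0047 | t 10.6 pos [ 0.5791 -0.1968  0.0729] rpy [-9.000e+01 -1.000e-02 -1.447e+01] F [-0.68 -0.13 -0.76] M [-0.048  0.07   0.059] w 0.0156 q6 -0.14
198 [116 116 117 119 118 117 117 118 118 117 118 118 118 118 118 118 118 118 119 118 118 118 119 118 118]
201 [116 116 116 118 119 117 116 116 116 116 118 118 118 118 118 118 117 116 116 117 116 117 118 118 119]
204 [116 116 117 118 116 108 102 103 102 105 114 120 119 119 119 119 116 107 101 104 104 106 114 118 119]
207 [117 116 116 119 116 108 103 102 102 106 112 114 114 114 114 114 114 108 100 104 103 106 114 119 119]
210 [117 115 116 118 115 109 103 103 103 107 101  75  74  74  74  78  96 108 101 104 103 106 114 119 119]
214 [117 115 116 118 116 109 102 103 103 107 100  74  74  74  75  78  95 109 102 104 103 106 114 118 119]
218 [117 115 115 118 116 109 103 104 103 103  92  74  74  74  74  73  89 108 102 103 103 106 114 118 118]
222 [118 116 117 121 119 112 105 105 106 104  94  75  74  75  75  75  89 108 104 105 105 108 116 120 119]
```

Aligned within about 0.15 mm, tip about 6 mm in, no contact force. Continue to 15 mm.

>>> {"name": "jog_arm", "arguments": {
  "targets": [
    [1,[0,0.3,0],0],
    [1,[0,0.6,0],0],
    [1,[0,0.8,0],0],
    [1,[0,0.92,0],0],
    [1,[0,0.92,0],0],
    [1,[0,0.92,0],0],
    [1,[0,0.92,0],0],
    [1,[0,0.92,0],0],
    [1,[0,0.92,0],0],
    [1,[0,0.92,0],0]
  ]
}}

```text
time_s: 11.65
ee_pos: [0.579, -0.1968, 0.0637]
eef_rot: [-1.571, 0.0, -0.252]
force: [0.5, 0.3, -0.9]
grip_width: 0.0161
```

>>> {"name": "jog_arm", "arguments": {
  "targets": [
    [1,[0,0,0],0],
    [1,[0,0,0],0],
    [1,[0,0,0],0],
    [1,[0,0,0],0],
    [1,[0,0,0],0],
    [1,[0,0,0],0],
    [1,[0,0,0],0],
    [1,[0,0,0],0],
    [1,[0,0,0],0],
    [1,[0,0,0],0]
  ]
}}

```text
time_s: 12.65
ee_pos: [0.579, -0.1968, 0.0636]
eef_rot: [-1.571, 0.0, -0.252]
force: [0.0, 0.0, -1.3]
grip_width: 0.0158
```

```bash
python3 - <<'E'
from h import *
from station import ctrl,optics
o=ctrl.get_obs();plan(o,[.579,-.197,.0638],-14.2)
c=optics.camera('wrist');c['obs']=o;pickle.dump(c,open('w7.pkl','wb'));P=wcloud(c,False)*1000;W=wcloud(c)*1000
# grip top plane in tool y -> tip depth
m=np.zeros((420,560),bool);m[225:290,272:287]=True;m&=(P[...,1]>-75)&(P[...,1]<0);q=P[m];h,e=np.histogram(q[:,1],bins=20);print(h,e.round(0));print('world top of grip',np.percentile(W[m][:,2],[10,50,90]))
E
```

```text
shift cm [ 0.   -0.02 -0.02] turn -0.0046 | t 12.65 pos [ 0.579  -0.1968  0.0636] rpy [-90.     0.   -14.47] F [ 0.01  0.02 -1.34] M [-0.082  0.091  0.005] w 0.0158 q6 -0.14
[356 241  26  25  24  27  18  27  19  25  17  21  19  20  18  20  20  17
  16  14] [-64. -62. -59. -57. -55. -53. -51. -49. -46. -44. -42. -40. -38. -36.
 -34. -31. -29. -27. -25. -23. -21.]
world top of grip [ 96.42894946 124.81619309 126.04905811]
```

Grip top at z≈0.125 puts the tip at 0.035, 15 mm deep; it was held over 1.5 s with about 1 N. Draw it straight up, then cross the rack to a viewing point beside the wash block.

>>> {"name": "jog_arm", "arguments": {
  "targets": [
    [1,[0,-0.4,0],0],
    [1,[0,-1,0],0],
    [1,[0,-1.8,0],0],
    [1,[0,-3,0],0],
    [1,[0,-5,0],0],
    [1,[0,-7.5,0],0],
    [1,[0,-9.5,0],0],
    [1,[0,-9.5,0],0],
    [1,[0,-9.5,0],0]
  ]
}}

```text
time_s: 13.6
ee_pos: [0.579, -0.1968, 0.1586]
eef_rot: [-1.571, -0.0, -0.253]
force: [0.6, -0.2, -0.1]
grip_width: 0.016
```

```bash
python3 - <<'E'
from h import *
from station import ctrl
plan(ctrl.get_obs(),[.530,.122,.159],-14.7)
E
```

```text
shift cm [-12.71  -0.04  29.64] turn 0.004 | t 13.6 pos [ 0.579  -0.1968  0.1586] rpy [-9.000e+01 -2.000e-02 -1.447e+01] F [ 0.58 -0.22 -0.11] M [-0.078  0.086  0.008] w 0.016 q6 -0.13
```

>>> {"name": "jog_arm", "arguments": {
  "targets": [
    [1,[-1,0,2.3],0],
    [1,[-2.7,0,6.3],0],
    [1,[-4.4,0,10.3],0],
    [1,[-6.1,0,14.3],0],
    [1,[-7.8,0,18.3],0],
    [1,[-9.5,0,22.2],0],
    [1,[-11,0,25.7],0],
    [1,[-12.2,0,28.4],0.004],
    [1,[-12.7,0,29.6],0.004],
    [1,[-12.7,0,29.6],0.004]
  ]
}}

```text
time_s: 14.6
ee_pos: [0.5295, 0.1224, 0.1578]
eef_rot: [-1.571, 0.001, -0.254]
force: [0.6, -0.1, -0.1]
grip_width: 0.0162
```

>>> {"name": "jog_arm", "arguments": {
  "targets": [
    [1,[0,0,0],0],
    [1,[0,0,0],0],
    [1,[0,0,0],0],
    [1,[0,0,0],0],
    [1,[0,0,0],0],
    [1,[0,0,0],0]
  ]
}}

```text
time_s: 15.2
ee_pos: [0.5301, 0.1214, 0.1587]
eef_rot: [-1.571, -0.0, -0.257]
force: [-0.3, 0.1, -0.7]
grip_width: 0.0157
```

```bash
python3 - <<'E'
from m import *
from station import ctrl,optics
o=ctrl.get_obs();plan(o,[.530,.122,.159],-14.7)
c=optics.camera('wrist');c['obs']=o;pickle.dump(c,open('w8.pkl','wb'))
s=optics.camera('top');cv2.imwrite('pics/t8.png',s['img'][:,:,::-1])
a=cv2.resize(c['img'][100:250,180:380,::-1],(800,600),interpolation=cv2.INTER_CUBIC);cv2.imwrite('pics/w8.png',a)
np.set_printoptions(linewidth=160,suppress=True)
measure(c,(90,200,240,320))
run(c,(138,142,146,150,154,158,162),281,0)
E
```

```text
shift cm [-0.02 -0.03  0.06] turn -0.0001 | t 15.2 pos [0.5301 0.1214 0.1587] rpy [-90.    -0.   -14.71] F [-0.34  0.12 -0.67] M [-0.021  0.069 -0.049] w 0.0157 q6 0.41
top [-1.6 55.9] [69.4 50. ] long axis deg (90=aligned) 89.58 z 50.7
138 [240 238 213 184 175 184 239 252 248 223 178 138 161 169 197 241 251 249 248 248 248 248 248 248 248]
142 [125 123 133 174 178 185 239 252 253 252 217 139 154 156 181 241 251 249 248 248 248 248 248 248 248]
146 [125 125 115 126 164 188 241 253 252 218 127 131 156 169 196 241 251 249 248 248 248 248 248 248 248]
150 [125 125 116 108 118 144 153 165 215 253 223 140 153 163 201 247 251 249 248 248 248 248 248 248 248]
154 [124 125 116 109 107 108 121 127 126 124 125 130 139 147 178 216 205 160 160 219 243 221 219 242 251]
158 [123 124 115 109 106 102 102 105 105 105 105 106 109 109 114 124 125 126 125 125 127 127 123 129 224]
162 [123 125 123 123 123 124 124 124 124 124 124 123 124 124 125 126 126 126 125 126 127 128 128 126 125]
```

View pics/w8.png

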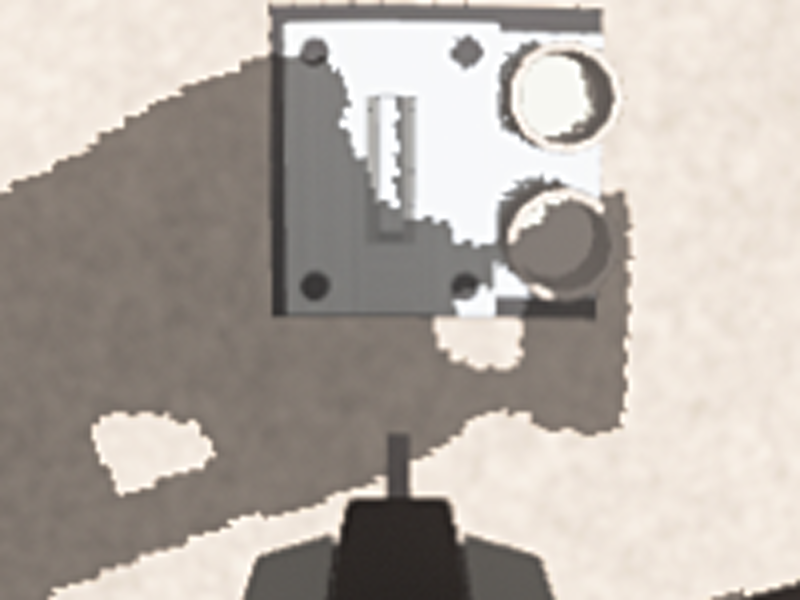

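The wash block is ahead: slot mouth x 271 to 283 px, cups on the right. Its top rect is 69.4×50.0 mm (expected 70×50), centred at (-1.6, 55.9) mm. Move over it, staying high for a check.

>>> {"name": "jog_arm", "arguments": {
  "targets": [
    [1,[-0.1,0,2],0.007],
    [1,[-0.18,0,4.5],0.007],
    [1,[-0.18,0,5.6],0.007],
    [1,[-0.18,1.5,5.6],0.007],
    [1,[-0.18,3.5,5.6],0.007],
    [1,[-0.18,5,5.6],0.007],
    [1,[-0.18,6.2,5.6],0.007],
    [1,[-0.18,6.2,5.6],0.007],
    [1,[-0.18,6.2,5.6],0.007],
    [1,[-0.18,6.2,5.6],0.007]
  ]
}}

```text
time_s: 16.3
ee_pos: [0.543, 0.1762, 0.0976]
eef_rot: [-1.57, -0.001, -0.264]
force: [-0.1, 0.1, 0.2]
grip_width: 0.016
```

>>> {"name": "jog_arm", "arguments": {
  "targets": [
    [1,[0,0,0],0],
    [1,[0,0,0],0],
    [1,[0,0,0],0],
    [1,[0,0,0],0],
    [1,[0,0,0],0]
  ]
}}

```text
time_s: 16.8
ee_pos: [0.5425, 0.1762, 0.0967]
eef_rot: [-1.571, -0.0, -0.263]
force: [-0.6, -0.2, -0.2]
grip_width: 0.0158
```

```bash
python3 - <<'E'
from m import *
from station import ctrl,optics
o=ctrl.get_obs();plan(o,[.543,.176,.0888],-15)
c=optics.camera('wrist');c['obs']=o;pickle.dump(c,open('w9.pkl','wb'))
a=c['img'][140:240,230:330,::-1];s=optics.camera('side')['img'][130:210,240:320,::-1]
cv2.imwrite('pics/w9.png',np.hstack([cv2.resize(x,(400,400),interpolation=cv2.INTER_CUBIC) for x in(a,s)]))
np.set_printoptions(linewidth=160,suppress=True)
run(c,(186,189,192,195,198,201,204,207,210,214,218,222),279,0)
E
```

```text
shift cm [ 0.05  0.79 -0.  ] turn -0.0016 | t 16.8 pos [0.5425 0.1762 0.0967] rpy [-90.    -0.   -15.09] F [-0.56 -0.15 -0.24] M [-0.029  0.093  0.035] w 0.0158 q6 0.51
186 [118 117 118 119 119 120 120 120 120 120 120 120 120 120 121 121 120 121 120 121 120 119 120 121 120]
189 [117 117 118 119 120 120 121 121 121 121 121 121 121 121 121 121 121 122 122 122 121 120 120 121 120]
192 [117 117 118 119 119 119 118 118 119 118 118 119 119 118 118 118 119 119 119 119 120 119 120 120 119]
195 [117 116 118 119 118 117 116 117 116 118 120 119 119 119 119 119 117 117 117 117 118 119 119 120 119]
198 [117 116 117 119 116 106 103 103 104 112 121 120 120 120 120 117 107 104 104 105 113 119 120 120 119]
201 [117 116 117 119 115 107 103 103 104 112 121 120 119 119 120 117 107 104 105 105 113 120 119 120 119]
204 [117 116 116 119 116 107 104 103 104 112 121 121 120 119 119 117 107 103 104 105 112 119 119 120 119]
207 [117 116 116 118 116 109 103 103 102 106 115 116 115 114 114 114 108 103 104 105 112 118 119 120 119]
210 [117 115 116 118 116 109 104 103 102  92  75  75  75  74  80  95 108 105 105 105 112 118 119 119 119]
214 [117 116 116 118 116 109 103 104 102  90  75  74  75  75  79  94 107 105 105 105 113 119 118 118 119]
218 [117 115 115 118 116 109 103 104  98  83  75  74  75  74  75  87 107 105 104 105 111 118 118 119 118]
222 [118 117 117 121 118 110 105 106 100  85  75  76  76  76  75  89 108 107 106 107 114 120 120 120 119]
```

View pics/w9.png

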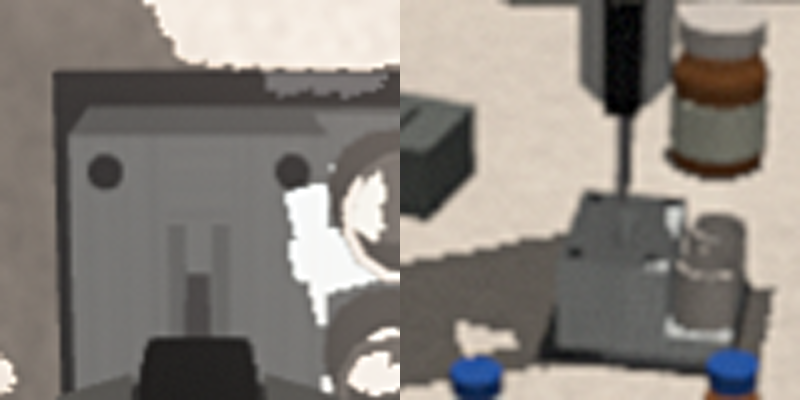

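Blade centre is 279.15 px against mouth centre 279.35 px, about 0.15 mm off. It is square to the slot and clear by about 18 mm. Final 8 mm down to 1 cm above.

>>> {"name": "jog_arm", "arguments": {
  "targets": [
    [1,[0.01,0.3,-0.05],0],
    [1,[0.01,0.6,-0.05],0],
    [1,[0.01,0.78,-0.05],0],
    [1,[0.01,0.78,-0.05],0],
    [1,[0.01,0.78,-0.05],0],
    [1,[0.01,0.78,-0.05],0],
    [1,[0.01,0.78,-0.05],0],
    [1,[0.01,0.78,-0.05],0],
    [1,[0.01,0.78,-0.05],0],
    [1,[0.01,0.78,-0.05],0]
  ]
}}

```text
time_s: 17.9
ee_pos: [0.5425, 0.1756, 0.0889]
eef_rot: [-1.571, -0.0, -0.263]
force: [1.0, 0.2, -1.4]
grip_width: 0.0161
```

```bash
python3 - <<'E'
from m import *
from station import ctrl,optics
o=ctrl.get_obs();plan(o,[.543,.176,.0888],-15)
c=optics.camera('wrist');c['obs']=o
np.set_printoptions(linewidth=160,suppress=True)
run(c,(202,212,218),279,0);W=wcloud(c)*1000
print('blade front z',[W[v,279].round(0).tolist() for v in (205,207,208,209,210,211,213)])
a,b=pickle.load(open('top0.pkl','rb')),optics.camera('top')
d=np.abs(a['img'].astype(int)-b['img']).sum(2)
# blue caps now vs. start
for n,x in(('start',a),('now',b)):
    h=cv2.cvtColor(x['img'],cv2.COLOR_RGB2HSV);m=cv2.inRange(h,(105,120,60),(125,255,255));N,L,st,ce=cv2.connectedComponentsWithStats(m);print(n,[tuple(ce[i].round(1)) for i in range(1,N) if st[i,4]>25])
E
```

```text
shift cm [0.04 0.01 0.05] turn -0.0017 | t 17.9 pos [0.5425 0.1756 0.0889] rpy [-90.   -0.  -15.1] F [ 0.98  0.2  -1.36] M [-0.046  0.099 -0.035] w 0.0161 q6 0.51
202 [116 116 118 118 113 103 103 104 102 108 120 120 119 119 119 116 107 103 104 105 111 119 119 119 118]
212 [116 115 117 119 113 103 103 104 104  94  75  74  74  75  78  95 107 105 103 104 111 118 118 119 118]
218 [115 114 116 118 114 103 103 103  99  85  74  74  75  74  74  87 106 105 103 105 111 118 117 118 117]
blade front z [[544.0, 180.0, 20.0], [543.0, 178.0, 21.0], [546.0, 188.0, 61.0], [546.0, 188.0, 65.0], [546.0, 188.0, 67.0], [546.0, 188.0, 70.0], [546.0, 188.0, 76.0]]
start [(np.float64(399.8), np.float64(32.8)), (np.float64(437.7), np.float64(33.8)), (np.float64(474.9), np.float64(34.7)), (np.float64(429.1), np.float64(105.2)), (np.float64(402.2), np.float64(106.8)), (np.float64(404.9), np.float64(124.7)), (np.float64(432.0), np.float64(127.6)), (np.float64(278.8), np.float64(133.2)), (np.float64(296.1), np.float64(155.9)), (np.float64(276.6), np.float64(177.0)), (np.float64(294.5), np.float64(200.9)), (np.float64(274.4), np.float64(223.5)), (np.float64(456.9), np.float64(242.9))]
now [(np.float64(399.8), np.float64(33.0)), (np.float64(437.5), np.float64(33.9)), (np.float64(474.7), np.float64(34.8)), (np.float64(428.9), np.float64(105.4)), (np.float64(402.0), np.float64(107.0)), (np.float64(404.6), np.float64(124.9)), (np.float64(431.9), np.float64(127.7)), (np.float64(278.9), np.float64(133.2)), (np.float64(296.1), np.float64(155.5)), (np.float64(276.8), np.float64(177.0)), (np.float64(294.3), np.float64(200.7)), (np.float64(274.4), np.float64(223.5)), (np.float64(456.6), np.float64(243.0))]
```

Mouth centre 279.1 px and blade 279.2 px, tip at z≈0.060, vials and bottle unmoved. Handing in.

```bash
python3 -c "
from station import ctrl
print(ctrl.hand_in())"
```

```text
the job is handed in; nothing more can be done
None
```

The job is done and handed in at about 18 s of the 54 s allowed. I took the gauge by its grip and lowered it 15 mm into the injection block's slot. I held it there for more than 1.5 s, drew it straight out, carried it over the rack, and left it held upright above the wash slot.

**Last checks**
- **Injection:** the grip's top read z ≈ 0.125 m, which puts the tip at 0.035 m, 15 mm deep. Forces stayed around 1 N.
- **Wash slot:** the blade is within about 0.1 mm of the mouth's centre and square to the slot. Its tip is at z ≈ 0.060–0.061 m, about 1 cm above the block, and the jaws read 16.1 mm.
- **Other objects:** the vial and bottle caps are at the same pixels as at the start, within 0.4 px. I did not re-measure the jar and screwdriver; the arm never came near them on the way.

**What disagreed**
- **Fingertip position:** the interface text puts the fingertips 19 mm ahead of the TCP. The side and wrist depth images both showed them about 25 mm behind it. My first close therefore shut on air just above the gauge without touching it; I opened, went 44 mm lower and gripped properly.
- **Slot alignment:** the first alignment at the injection slot was about 0.55 mm off sideways. I corrected it before the blade went in.

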